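Close a parts tub and clip in its shelf label

TASK

Get the screw tub ready on the shelf: first set the loose yellow cover on the blue tub so that it sits seated and level, and let go of it. Then take the label holder with the orange tab from its stand and push it down behind the shelf's front lip, upright, card side facing out (away from the tub), centred on the sprung orange seat, until the seat is pressed fully home without forcing it; finish while still gripping the holder and keeping it pressed home. Leave the grey-tabbed spare holder and the yellow bin alone.

Things in the scene. Friction and masses are not known exactly. Their poses are not given: they have to be found in the camera images.
- shelf: Fixed aluminium shelf, 250 mm deep (x), 220 mm wide (y), deck top at z = 50 mm. Origin: centre of its underside on the table; -x is its front, towards the robot. Front edge: an upstand (front face x = -126, top z = 64 mm) and before it a lip (inner face x = -135, top z = 40 mm) leave a 9 mm channel; a 45 degree flare on the lip, out to x = -147, z = 50 mm, leads into it.
- pocket (a point): Middle of the channel's mouth: midway between lip and upstand (along x), centred on the orange seat, at the height of the lip's top (40 mm above the table). Axes as the shelf's: x points across the channel to the tub, y along it, z up.
- seat (a joint): Sprung orange seat in the channel, 80 mm long, under pocket, between pairs of orange marks 100 mm apart on lip, upstand and deck. Value in m: 0 at rest (top 14 mm below pocket), grows as it is pushed down, stop at 0.014 (28 mm below pocket). It takes about 4 N to start, 9 N at the stop, and springs back if let go.
- tub: Loose blue round tub of screws standing on the shelf deck, about 0.8 kg, outer radius 48 mm, inner radius 44 mm, 80 mm high, origin at the centre of its underside, z up.
- tub_rim (a point): Centre of the tub's mouth, at the height of its rim (80 mm above its underside).
- cover: Loose cover lying upright on the table, 0.12 kg: grey plug below (6 mm high, radius 40 mm tapering to 34 at the bottom), yellow flange (radius 54 mm, 6 to 11 mm up), round black knob (26 mm diameter, 11 to 43 mm up). Origin: centre of the plug's underside, z up. Seated, the flange lies on the tub's rim, the origin 74 mm above the tub's underside.
- holder: Label holder with the ORANGE tab, about 0.07 kg, upright in a stand: white plate 5 mm thick (x), 64 mm wide (y), from 0 to 65 mm up; above it an orange grip tab 16 mm thick (x), 40 mm wide (y), from 65 to 95 mm up. Origin: centre of the bottom edge, z up. The printed card is on its -x side, which must end facing the shelf's -x.
- card (a point): Point on the card side (-x face) of the orange tab, 80 mm above the holder's bottom edge.
- stand: Fixed black stand that holds the orange-tabbed holder: base 60 mm (x) by 84 mm (y), 6 mm high, with a slot 7 mm wide (x), 30 mm deep, open upward, top at 36 mm; the holder's bottom edge stands 6 mm above the table. Origin: centre of its underside.
- spare: Label holder of the same shape with a GREY tab, in its own stand like the first. Leave alone.
- bin: Loose yellow bin 100 x 75 mm, 50 mm high, on the table; origin at the centre of its underside. Leave alone.
Mind the look-alikes: they are no part of the job. Of the things that look like the tub, the smallest one is meant. What is shaped like the cover but purple is not meant.

How it is judged:
By the outcome, as a careful person would: the job done as asked, in the order asked, and still so for the second after the job is handed in, while the arm keeps its last pose, push and grip.
It also fails if it takes over 64 s, if anything falls off the work surface, if the arm or the gripper's body presses on something with over 40 N, if the wrist force passes 120 N, or if a joint passes its speed limit or range.

ROBOT

A 7-joint arm with a two-finger parallel gripper is mounted at the origin on the work surface. World frame = base frame: x ahead of the robot, y to its left, z up, the work surface at z = 0. Lengths are in m, angles in rad, forces in N, time in s.
With the tool pointing down it reaches from about 0.425 to 0.875 m from the base axis. Payload 4.7 kg.
Tool frame: the origin (TCP) lies midway between the tips of the shut fingers; the grasp point (between the pads) lies 19 mm behind it (env.hold_point_z is the distance from the TCP to the grasp point, in m); z points along the fingers, y is the line along which they close (so a half turn about z gives the same grasp; the last joint's range is limited). The gripper opens to 87 mm and grips with 3 to 60 N. Pads are 19 mm wide; open, the fingers measure 117 mm over their backs; the gripper's body (75 mm by 190 mm) begins 51 mm behind the grasp point.
Start: joints at [1.295, 0.321, -0.07, 1.45, 0.023, 1.371, -0.057], TCP at [0.186, -0.623, 0.223] pointing down, gripper open.
Joint ranges: [-2.86, 2.86], [-0.3, 2.09], [-1.38, 1.24], [0.06, 2.45], [-1.56, 4.7], [0.09, 2.05], [-2.69, 2.69]. Speed limits (rad/s): [2.57, 2.57, 3.14, 3.14, 3.14, 3.14, 3.14].

INTERFACE

Orientations are given as a unit quaternion [x, y, z, w].
In Python, from workcell import readout, viewer, ticket, env gives the robot as it stands.
- The arm moves only by the tool play_rows, never from a script. Its argument "targets" is a list of rows, each an object of numbers: "claw": the finger opening in m, from 0 to 0.087; "dx", "dy", "dz": the shift along the tool's x, y, z in m; "rx", "ry", "rz": the turn, a rotation vector about the tool's x, y, z in rad. A call has 1 to 12 rows; each row shifts and turns the commanded pose from where the row before left it, along the tool's axes as they then stand; what a row does not reach is not made up. A row lasts 1/10 s, in which the tool goes at most 50 mm and 8.59 degrees, less where a joint would pass 70% of its speed; a pose out of reach is approached as far as the arm can. A call is refused whole if a number of a shift passes 0.05 or a number of a turn 0.15, either way. A call with a gripper value outside its range is refused whole. The fingers move at their own pace and stop on an object; "newtons" is the grip in N (left out, the last holds). Time passes only in rows, so rows that do not move let the fingers close. It gives the time, the measured TCP pose, the force, the opening and the grip force at its end, in the units of the state.
- readout.read_state(): the state, without advancing time (a new reading comes with each control period).
- viewer.get_image(name): name is "scene" or "top"; returns (picture, depth): 420x560x3 uint8, blue, green, red; 420x560 float32, m along the optical axis (not along the pixel's ray), 0 where there is no reading.
- viewer.camera_info(name): a dict with "K" (3x3 intrinsics, pixels), "extrinsics" (4x4, takes a point from world to camera coordinates). Camera axes: x right, y down, z forward; pixel columns grow to the right and rows downward; lengths in m; the calibration is good to about 2 mm. A picture is of the moment at which its call begins. camera_info takes no time and is no camera call.
- ticket.job_done(): hands the job in; it is judged then, once.
The state is a dict: "t": time; "joint_pos": joint angles; "qvel": joint speeds; "joint_efforts": joint torques, N m; "eef_pos": TCP position; "tcp_rot": TCP orientation; "contact_force": force on the tool from outside, world axes, zero at the start; "ft_torque": the same for the moment, N m; "grip_width": opening from 0.0 (shut) to 1.0 (fully open); "gripper_force": force on a finger pad.
Only numpy, scipy, OpenCV 4.12 (cv2) and the standard library are available. Lean on these libraries where they do the work, as an engineer would, in place of code of your own. Each camera call takes 0.05 s, during which the arm holds its last target. There are 200 camera calls.

## Working session

There is one attempt and no reset: what is moved stays moved. The work goes in short steps, Python scripts to look and compute and a tool call to move; the robot and the scene stay as the last step left them, time stands still between calls to the robot, and variables do not carry over. Pictures are saved under pics/ and viewed, at most 10 in all, crops included, and the job is handed in when it is done.

Besides the shell and the picture viewer there is one more tool, called after "Call:" as name(argument=value, ...), one argument or row to a line, values as JSON. play_rows: Moves the arm, as the interface text tells. Its arguments: {"type":"object","properties":{"targets":{"type":"array"},"newtons":{"type":"number"}},"required":["targets"]}

```bash
mkdir -p pics; ls; python3 - <<'E'
from workcell import readout, viewer, ticket, env
import cv2,numpy as np
print(readout.read_state(), env.hold_point_z)
for n in ("scene","top"):
    im,d=viewer.get_image(n); cv2.imwrite(f"pics/{n}0.png",im); np.savez(f"{n}0.npz",im=im,d=d)
    print(viewer.camera_info(n))
E
```

```text
pics
{'t': 0.0, 'joint_pos': array([ 1.2950878 ,  0.32181504, -0.0700996 ,  1.45170244,  0.02257859,
        1.37079898, -0.05688059]), 'qvel': array([ 0.00053407,  0.00194759, -0.0009995 , -0.00047878,  0.00035823,
        0.00024516,  0.00049602]), 'joint_efforts': array([ 2.54033494e-04, -4.91289926e+01, -4.03766893e-01, -3.12532067e+01,
       -6.41038315e-02,  4.36805247e-02,  1.26536056e-04]), 'eef_pos': array([ 0.18555494, -0.62235845,  0.22145303]), 'tcp_rot': array([ 9.89514908e-01,  1.44427525e-01, -1.76609858e-04, -9.52146434e-04]), 'contact_force': array([0.72793232, 0.0399062 , 0.03964476]), 'ft_torque': array([-0.04471992,  0.03004066, -0.0074801 ]), 'gripper_force': 0.0, 'grip_width': 0.9964147047604032} 0.0187
{'K': array([[524.94763295,   0.        , 275.88859606],
       [  0.        , 524.94763295, 203.81471578],
       [  0.        ,   0.        ,   1.        ]]), 'extrinsics': array([[ 0.54523703,  0.83821926, -0.01024938, -0.26578642],
       [ 0.57238171, -0.38119467, -0.72599573, -0.26583509],
       [-0.61245061,  0.3899732 , -0.68762283,  1.77618677],
       [ 0.        ,  0.        ,  0.        ,  1.        ]])}
{'K': array([[408.16052487,   0.        , 284.65962381],
       [  0.        , 408.16052487, 207.12759072],
       [  0.        ,   0.        ,   1.        ]]), 'extrinsics': array([[ 0.01084662, -0.99992794, -0.00514359, -0.06425494],
       [-0.99598998, -0.01034679, -0.08886453,  0.54096056],
       [ 0.0888049 ,  0.00608684, -0.99603044,  0.92112256],
       [ 0.        ,  0.        ,  0.        ,  1.        ]])}
```

View pics/scene0.png

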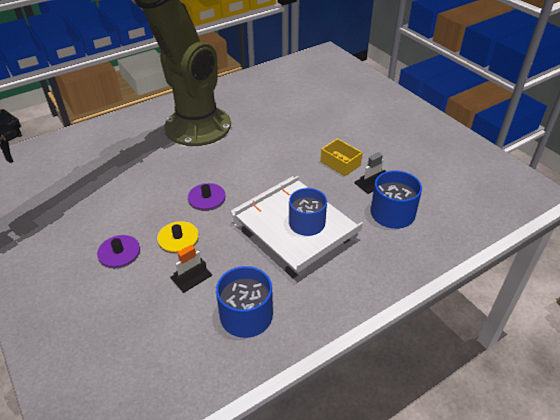

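View pics/top0.png

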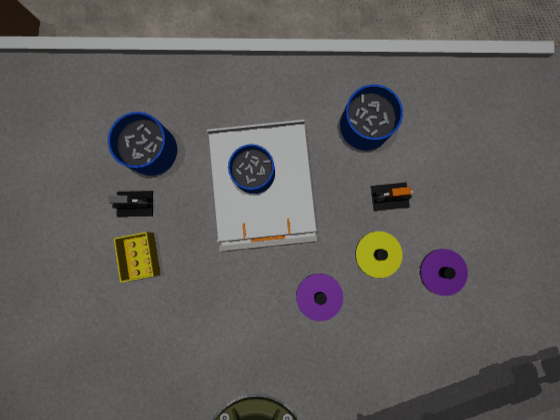

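```bash
cat > h.py <<'E'
from workcell import readout, viewer, ticket, env
import cv2,numpy as np
from scipy.spatial.transform import Rotation as Ro
def ray(n,uv,z):
    c=viewer.camera_info(n);E=c["extrinsics"];R=E[:3,:3];o=-R.T@E[:3,3]
    uv=np.atleast_2d(np.asarray(uv,float)); p=np.c_[uv,np.ones(len(uv))]@np.linalg.inv(c["K"]).T@R
    return o+p*((z-o[2])/p[:,2])[:,None]
def proj(n,P):
    c=viewer.camera_info(n);E=c["extrinsics"];q=(E[:3,:3]@np.asarray(P)+E[:3,3]);q=c["K"]@q;return q[:2]/q[2]
def mask(im,lo,hi): return cv2.inRange(cv2.cvtColor(im,cv2.COLOR_BGR2HSV),lo,hi)
def blobs(m,a=15):
    cs,_=cv2.findContours(m,cv2.RETR_EXTERNAL,cv2.CHAIN_APPROX_NONE)
    return [c for c in cs if cv2.contourArea(c)>a]
YEL=((24,120,90),(35,255,255));ORA=((5,140,100),(18,255,255));BLU=((105,150,50),(125,255,255))
E
python3 - <<'E'
from h import *
for n in("top","scene"):
    im=np.load(n+"0.npz")["im"]; d=np.load(n+"0.npz")["d"]
    print(n)
    for nm,c,z in(("yel",YEL,.011),("ora",ORA,.101),("blu",BLU,.13)):
        for b in blobs(mask(im,*c)):
            r=cv2.minAreaRect(b)
            P=ray(n,b[:,0,:],z); (cx,cy),rad=cv2.minEnclosingCircle(P[:,:2].astype(np.float32))
            u,v=map(int,r[0]); print(nm,np.round(r[0],1),np.round(r[1],1),round(r[2],1),"at z",z,np.round([cx,cy,rad],4))
            if nm=="ora": print("   box z.064",np.round(ray(n,cv2.boxPoints(r),.101 if b[:,0,1].min()<999 else 0)[:,:2],3).tolist())
s=np.load("scene0.npz")["im"]; t=np.load("top0.npz")["im"]
a=cv2.resize(s[225:300,155:225],None,fx=5,fy=5,interpolation=2)
b=cv2.resize(s[140:200,345:395],None,fx=5,fy=5,interpolation=2)
c=cv2.resize(t[210:260,210:330],None,fx=5,fy=5,interpolation=2)
o=np.zeros((600,800,3),np.uint8); o[:350,:350]=a[:350]; o[:300,400:650]=b; o[350:600,:600]=c
cv2.imwrite("pics/z.png",o)
E
```

```text
top
yel [132.9 256.9] [45.8 34.3] 81.0 at z 0.011 [0.4229 0.2929 0.0645]
yel [378.5 254. ] [46. 45.] 90.0 at z 0.011 [ 0.4357 -0.2776  0.0542]
ora [267.5 238. ] [ 3.  33.4] 84.0 at z 0.101 [ 0.4689 -0.0235  0.0355]
   box z.064 [[0.468, 0.012], [0.476, -0.058], [0.47, -0.059], [0.462, 0.011]]
ora [401.2 191.1] [ 7.4 18.3] 84.3 at z 0.101 [ 0.5724 -0.3072  0.0203]
   box z.064 [[0.577, -0.287], [0.582, -0.326], [0.566, -0.327], [0.562, -0.288]]
blu [251. 167.] [44. 46.] 90.0 at z 0.13 [0.6147 0.0104 0.0495]
blu [136.  139.6] [56.5 56.1] 21.8 at z 0.13 [0.671  0.2526 0.0607]
blu [374. 112.] [54. 56.] 90.0 at z 0.13 [ 0.7346 -0.2441  0.0602]
scene
yel [177.2 235.4] [27.7 39.4] 63.4 at z 0.011 [ 0.4392 -0.2796  0.0528]
ora [186.8 253.6] [12.5 18.8] 63.4 at z 0.101 [ 0.5888 -0.3118  0.029 ]
   box z.064 [[0.569, -0.332], [0.567, -0.287], [0.606, -0.292], [0.608, -0.336]]
ora [480.2  96.9] [34.8 54. ] 53.1 at z 0.101 [0.5323 0.7506 0.1477]
   box z.064 [[0.458, 0.683], [0.394, 0.963], [0.554, 0.875], [0.602, 0.62]]
ora [91.4 87.6] [40.9 54. ] 74.1 at z 0.101 [-0.2719 -0.2322  0.1533]
   bo
[... 716 characters left out ...]
 0.1536]
blu [440.5  81.7] [81.4 49. ] 29.1 at z 0.13 [0.398  0.7085 0.1795]
blu [228.9  44.1] [37.1 18.5] 86.4 at z 0.13 [-0.2137  0.2912  0.1468]
blu [245.7  42. ] [38.1  3. ] 86.2 at z 0.13 [-0.2089  0.3202  0.1522]
blu [548.9  53.3] [25.4 58.5] 19.3 at z 0.13 [0.426  1.165  0.2332]
blu [267.8  38.5] [50.  28.4] 87.7 at z 0.13 [-0.1897  0.4113  0.212 ]
blu [496.5  39.2] [64.9 70. ] 19.7 at z 0.13 [0.3527 1.1304 0.3009]
blu [289.5  28. ] [50.  1.] 90.0 at z 0.13 [-0.2199  0.5246  0.2171]
blu [442.   18.5] [37. 68.] 90.0 at z 0.13 [0.079  1.0988 0.2147]
blu [335.5  26.5] [53. 73.] 90.0 at z 0.13 [-0.1348  0.6958  0.2696]
blu [68.2 27.7] [ 63.6 158.8] 74.6 at z 0.13 [-0.6435 -0.2109  0.3576]
```

View pics/z.png

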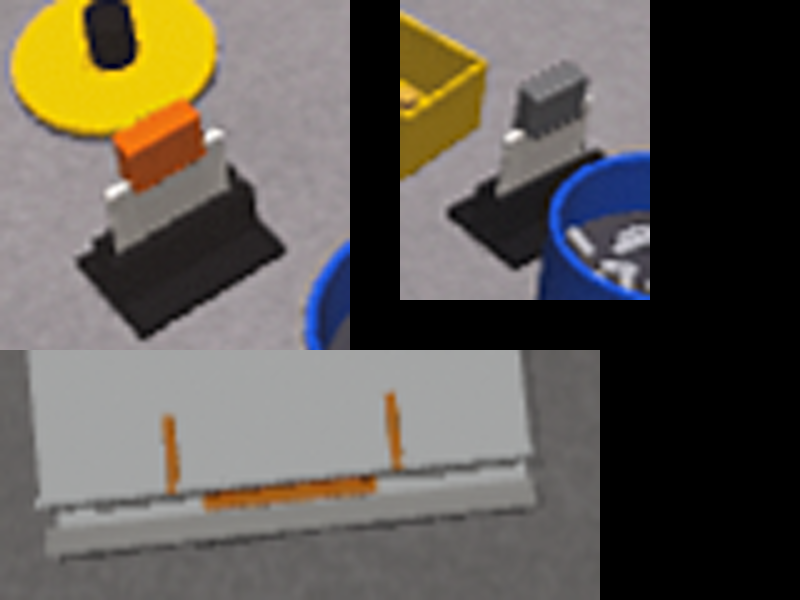

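```bash
cat >> h.py <<'E'
from scipy.optimize import least_squares
def rim(n,im,z,R,col,guess):
    C=max((b for b in blobs(mask(im,*col)) if cv2.pointPolygonTest(cv2.convexHull(b),tuple(map(float,proj(n,[*guess,z]))),False)>=0),key=cv2.contourArea)
    P=ray(n,C[:,0,:],z)[:,:2]; E=viewer.camera_info(n)["extrinsics"]; o=(-E[:3,:3].T@E[:3,3])[:2]
    c=np.array(guess)
    for _ in range(5):
        f=(P-c)@((c-o)/np.linalg.norm(c-o))>0.005   # far half: only the top edge bounds it
        s=least_squares(lambda q:np.linalg.norm(P[f]-q[:2],axis=1)-q[2],[*c,R],loss="soft_l1",f_scale=.001); c=s.x[:2]
    return np.round(s.x,4)
E
python3 - <<'E'
from h import *
for n in("top","scene"):
    im=np.load(n+"0.npz")["im"]; d=np.load(n+"0.npz")["d"]
    print(n,"tub",rim(n,im,.13,.048,BLU,(.615,.010)),"cover",rim(n,im,.011,.054,YEL,(.437,-.278)))
im=np.load("top0.npz")["im"];n="top"
# deck marks
for b in blobs(mask(im[215:245,235:300],(3,90,60),(20,255,255)),3):
    b=b+[235,215]; r=cv2.minAreaRect(b); q=cv2.boxPoints(r); print("mark px",np.round(r[0],1),np.round(r[1],1)); 
    for z in(.026,.05): print(z,np.round(ray(n,q,z)[:,:2],4).tolist(), np.round(ray(n,[r[0]],z)[:,:2],4))
# deck outline: bright low-sat
m=mask(im,(0,0,120),(180,60,255)); m[:100]=0;m[:,:190]=0; m[:,340:]=0
c=max(blobs(m),key=cv2.contourArea); r=cv2.minAreaRect(c); print("shelf",r, np.round(ray(n,cv2.boxPoints(r),.05)[:,:2],4).tolist())
a=cv2.resize(im[170:215,365:425],None,fx=6,fy=6,interpolation=2); b=cv2.resize(im[180:225,100:160],None,fx=6,fy=6,interpolation=2)
cv2.imwrite("pics/z2.png",np.hstack([a,b]))
cols=im[236:256:1,267]; print([int(x.mean()) for x in im[225:255,230]],[int(x.mean()) for x in im[225:255,305]])
E
```

```text
top tub [0.6154 0.012  0.0468] cover [ 0.4356 -0.2776  0.0529]
scene tub [0.6203 0.0105 0.0452] cover [ 0.4397 -0.2796  0.0515]
mark px [267.1 238.2] [ 3.8 34.3]
0.026 [[0.4689, 0.0207], [0.4784, -0.0575], [0.4699, -0.0586], [0.4604, 0.0196]] [[ 0.4694 -0.0189]]
0.05 [[0.4686, 0.0185], [0.4779, -0.0577], [0.4696, -0.0587], [0.4603, 0.0175]] [[ 0.4691 -0.0201]]
mark px [243.7 230.5] [15.   2.5]
0.026 [[0.5035, 0.0397], [0.504, 0.0339], [0.4696, 0.0305], [0.4691, 0.0363]] [[0.4865 0.0351]]
0.05 [[0.5023, 0.037], [0.5028, 0.0314], [0.4693, 0.0281], [0.4688, 0.0338]] [[0.4858 0.0326]]
mark px [288.2 225.6] [15.1  2.4]
0.026 [[0.516, -0.0627], [0.5165, -0.0682], [0.4819, -0.0714], [0.4814, -0.0659]] [[ 0.4989 -0.0671]]
0.05 [[0.5145, -0.0627], [0.515, -0.0681], [0.4813, -0.0713], [0.4808, -0.0659]] [[ 0.4979 -0.067 ]]
shelf ((261.49676513671875, 187.11227416992188), (116.797119140625, 99.71101379394531), 84.03550720214844) [[0.705, 0.1236], [0.7314, -0.1032], [0.4663, -0.1321], [0.4408, 0.0891]]
[164, 164, 164, 164, 164, 164, 164, 164, 164, 164, 164, 164, 164, 164, 145, 100, 93, 124, 164, 153, 130, 130, 131, 132, 118, 75, 69, 98, 102, 104] [164, 164, 164, 165, 164, 163, 146, 100, 98, 138, 164, 155, 135, 134, 132, 133, 120, 89, 92, 101, 101, 100, 99, 99, 97, 97, 98, 97, 94, 92]
```

View pics/z2.png

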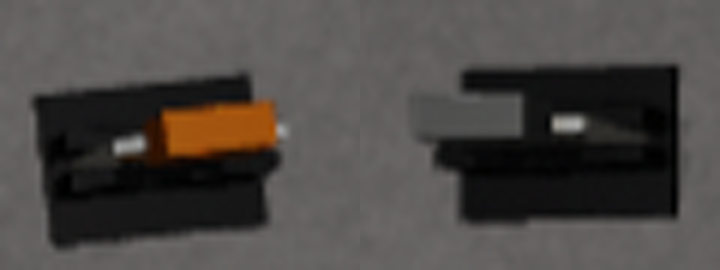

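Call:
play_rows(
  targets=[
    {"claw": 0.087, "dz": -0.02, "rz": 0.14},
    {"rz": 0.14},
  ],
  newtons=20,
)

```text
validation failed for argument at $.ta...
```

Call:
play_rows(
  targets=[
    {"claw": 0.087, "dx": 0.034, "dy": -0.026, "dz": 0, "rx": 0, "ry": 0, "rz": 0},
    {"claw": 0.087, "dx": 0.034, "dy": -0.026, "dz": 0, "rx": 0, "ry": 0, "rz": 0},
    {"claw": 0.087, "dx": 0.034, "dy": -0.026, "dz": 0, "rx": 0, "ry": 0, "rz": 0},
    {"claw": 0.087, "dx": 0.034, "dy": -0.026, "dz": 0, "rx": 0, "ry": 0, "rz": 0},
    {"claw": 0.087, "dx": 0.034, "dy": -0.026, "dz": 0, "rx": 0, "ry": 0, "rz": 0},
    {"claw": 0.087, "dx": 0.034, "dy": -0.026, "dz": 0, "rx": 0, "ry": 0, "rz": 0},
    {"claw": 0.087, "dx": 0.034, "dy": -0.026, "dz": 0, "rx": 0, "ry": 0, "rz": 0},
    {"claw": 0.087, "dx": 0.034, "dy": -0.026, "dz": 0, "rx": 0, "ry": 0, "rz": 0},
    {"claw": 0.087, "dx": 0.034, "dy": -0.026, "dz": 0, "rx": 0, "ry": 0, "rz": 0},
    {"claw": 0.087, "dx": 0.034, "dy": -0.0235, "dz": 0, "rx": 0, "ry": 0, "rz": 0},
    {"claw": 0.087, "dx": 0, "dy": 0, "dz": 0, "rx": 0, "ry": 0, "rz": 0},
  ],
  newtons=20,
)

```text
t: 1.2
eef_pos: [0.4419, -0.2723, 0.2225]
tcp_rot: [0.989, 0.15, 0.001, -0.001]
contact_force: [0.2, -0.4, -0.0]
grip_width: 1.0
gripper_force: 0.0
```

Call:
play_rows(
  targets=[
    {"claw": 0.087, "dx": -0.006, "dy": 0.005, "dz": 0.04, "rx": 0, "ry": 0, "rz": 0},
    {"claw": 0.087, "dx": 0, "dy": 0, "dz": 0.045, "rx": 0, "ry": 0, "rz": 0},
    {"claw": 0.087, "dx": 0, "dy": 0, "dz": 0.045, "rx": 0, "ry": 0, "rz": 0},
    {"claw": 0.087, "dx": 0, "dy": 0, "dz": 0.035, "rx": 0, "ry": 0, "rz": 0},
    {"claw": 0.087, "dx": 0, "dy": 0, "dz": 0, "rx": 0, "ry": 0, "rz": 0},
    {"claw": 0.087, "dx": 0, "dy": 0, "dz": 0, "rx": 0, "ry": 0, "rz": 0},
  ],
)

```text
t: 1.8
eef_pos: [0.4335, -0.2856, 0.0578]
tcp_rot: [0.99, 0.144, -0.0, -0.0]
contact_force: [-0.0, 0.3, -0.4]
grip_width: 1.003
gripper_force: 0.0
```

```bash
python3 - <<'E'
from h import *
s=readout.read_state(); R=Ro.from_quat(s["tcp_rot"]); print(s["eef_pos"],R.as_matrix().round(4).tolist(),s["t"])
im,d=viewer.get_image("scene"); cv2.imwrite("pics/c1.png",cv2.resize(im[170:300,110:260],None,fx=4,fy=4))
E
```

```text
[ 0.43347931 -0.28562706  0.05778904] [[0.9583, 0.2856, -0.0007], [0.2856, -0.9583, 0.0006], [-0.0005, -0.0008, -1.0]] 1.8
```

View pics/c1.png

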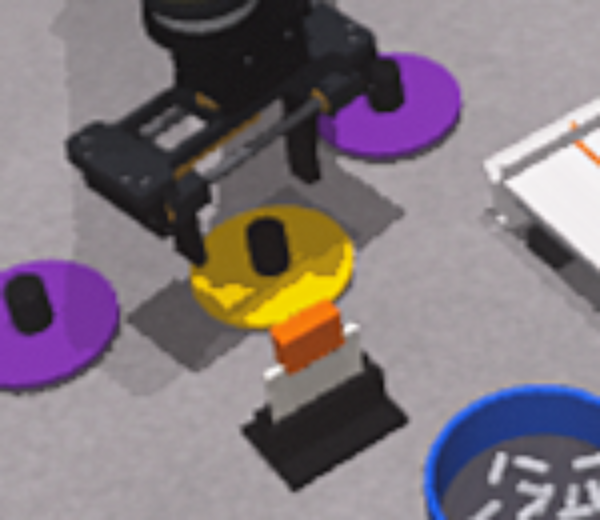

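Call:
play_rows(
  targets=[
    {"claw": 0.087, "dx": 0.006, "dy": -0.0055, "dz": 0, "rx": 0, "ry": 0, "rz": 0},
    {"claw": 0.087, "dx": 0, "dy": 0, "dz": 0.02, "rx": 0, "ry": 0, "rz": 0},
    {"claw": 0.087, "dx": 0, "dy": 0, "dz": 0.02, "rx": 0, "ry": 0, "rz": 0},
    {"claw": 0.087, "dx": 0, "dy": 0, "dz": 0, "rx": 0, "ry": 0, "rz": 0},
    {"claw": 0.087, "dx": 0, "dy": 0, "dz": 0, "rx": 0, "ry": 0, "rz": 0},
  ],
)

```text
t: 2.35
eef_pos: [0.4389, -0.2787, 0.019]
tcp_rot: [0.989, 0.145, 0.001, 0.001]
contact_force: [0.3, 1.4, 0.3]
grip_width: 1.003
gripper_force: 0.0
```

Call:
play_rows(
  targets=[
    {"claw": 0.087, "dx": 0, "dy": 0, "dz": 0.003, "rx": 0, "ry": 0, "rz": 0},
    {"claw": 0.0, "dx": 0, "dy": 0, "dz": 0, "rx": 0, "ry": 0, "rz": 0},
    {"claw": 0.0, "dx": 0, "dy": 0, "dz": 0, "rx": 0, "ry": 0, "rz": 0},
    {"claw": 0.0, "dx": 0, "dy": 0, "dz": 0, "rx": 0, "ry": 0, "rz": 0},
    {"claw": 0.0, "dx": 0, "dy": 0, "dz": 0, "rx": 0, "ry": 0, "rz": 0},
    {"claw": 0.0, "dx": 0, "dy": 0, "dz": 0, "rx": 0, "ry": 0, "rz": 0},
    {"claw": 0.0, "dx": 0, "dy": 0, "dz": 0, "rx": 0, "ry": 0, "rz": 0},
    {"claw": 0.0, "dx": 0, "dy": 0, "dz": 0, "rx": 0, "ry": 0, "rz": 0},
  ],
  newtons=25,
)

```text
t: 3.15
eef_pos: [0.4378, -0.2785, 0.0145]
tcp_rot: [0.99, 0.144, -0.0, 0.0]
contact_force: [-0.2, 0.6, 0.2]
grip_width: 0.451
gripper_force: 0.0
```

Call:
play_rows(
  targets=[
    {"claw": 0.0, "dx": 0, "dy": 0, "dz": 0, "rx": 0, "ry": 0, "rz": 0},
    {"claw": 0.0, "dx": 0, "dy": 0, "dz": 0, "rx": 0, "ry": 0, "rz": 0},
    {"claw": 0.0, "dx": 0, "dy": 0, "dz": 0, "rx": 0, "ry": 0, "rz": 0},
    {"claw": 0.0, "dx": 0, "dy": 0, "dz": 0, "rx": 0, "ry": 0, "rz": 0},
    {"claw": 0.0, "dx": 0, "dy": 0, "dz": 0, "rx": 0, "ry": 0, "rz": 0},
  ],
)

```text
t: 3.65
eef_pos: [0.4378, -0.2785, 0.0145]
tcp_rot: [0.99, 0.144, -0.0, 0.0]
contact_force: [0.8, -0.1, -0.6]
grip_width: 0.282
gripper_force: 25.0
```

Call:
play_rows(
  targets=[
    {"claw": 0.0, "dx": 0, "dy": 0, "dz": -0.02, "rx": 0, "ry": 0, "rz": 0},
    {"claw": 0.0, "dx": 0, "dy": 0, "dz": -0.03, "rx": 0, "ry": 0, "rz": 0},
    {"claw": 0.0, "dx": 0, "dy": 0, "dz": -0.035, "rx": 0, "ry": 0, "rz": 0},
    {"claw": 0.0, "dx": 0, "dy": 0, "dz": -0.035, "rx": 0, "ry": 0, "rz": 0},
    {"claw": 0.0, "dx": 0, "dy": 0, "dz": -0.035, "rx": 0, "ry": 0, "rz": 0},
    {"claw": 0.0, "dx": 0, "dy": 0, "dz": -0.03, "rx": 0, "ry": 0, "rz": 0},
    {"claw": 0.0, "dx": 0, "dy": 0, "dz": -0.015, "rx": 0, "ry": 0, "rz": 0},
    {"claw": 0.0, "dx": 0, "dy": 0, "dz": 0, "rx": 0, "ry": 0, "rz": 0},
  ],
)

```text
t: 4.45
eef_pos: [0.4389, -0.2791, 0.2163]
tcp_rot: [0.99, 0.144, 0.001, 0.001]
contact_force: [0.3, -0.1, -1.4]
grip_width: 0.279
gripper_force: 25.0
```

Call:
play_rows(
  targets=[
    {"claw": 0.0, "dx": 0.015, "dy": -0.013, "dz": 0, "rx": 0, "ry": 0, "rz": 0},
    {"claw": 0.0, "dx": 0.025, "dy": -0.022, "dz": 0, "rx": 0, "ry": 0, "rz": 0},
    {"claw": 0.0, "dx": 0.03, "dy": -0.027, "dz": 0, "rx": 0, "ry": 0, "rz": 0},
    {"claw": 0.0, "dx": 0.03, "dy": -0.027, "dz": 0, "rx": 0, "ry": 0, "rz": 0},
    {"claw": 0.0, "dx": 0.03, "dy": -0.027, "dz": 0, "rx": 0, "ry": 0, "rz": 0},
    {"claw": 0.0, "dx": 0.03, "dy": -0.027, "dz": 0, "rx": 0, "ry": 0, "rz": 0},
    {"claw": 0.0, "dx": 0.03, "dy": -0.027, "dz": 0, "rx": 0, "ry": 0, "rz": 0},
    {"claw": 0.0, "dx": 0.03, "dy": -0.027, "dz": 0, "rx": 0, "ry": 0, "rz": 0},
    {"claw": 0.0, "dx": 0.025, "dy": -0.022, "dz": 0, "rx": 0, "ry": 0, "rz": 0},
    {"claw": 0.0, "dx": 0.01, "dy": -0.008, "dz": 0, "rx": 0, "ry": 0, "rz": 0},
    {"claw": 0.0, "dx": 0, "dy": 0, "dz": 0, "rx": 0, "ry": 0, "rz": 0},
    {"claw": 0.0, "dx": 0, "dy": 0, "dz": 0, "rx": 0, "ry": 0, "rz": 0},
  ],
)

```text
t: 5.65
eef_pos: [0.6164, 0.0103, 0.2129]
tcp_rot: [0.99, 0.144, -0.002, 0.0]
contact_force: [0.9, -0.7, -1.7]
grip_width: 0.279
gripper_force: 25.0
```

```bash
python3 - <<'E'
from h import *
s=readout.read_state(); print(s["eef_pos"],s["tcp_rot"].round(4),s["contact_force"].round(2),s["grip_width"])
e=s["eef_pos"]
im,d=viewer.get_image("scene"); cv2.imwrite("pics/c2.png",cv2.resize(im[120:260,220:380],None,fx=4,fy=4))
for b in blobs(mask(im,*YEL)):
    P=ray("scene",b[:,0,:],e[2]-.0145+.011-.0)[:,:2].astype(np.float32); c,r=cv2.minEnclosingCircle(P); print(cv2.minAreaRect(b)[0],c,r)
E
```

```text
[0.61636922 0.01026984 0.21294127] [ 9.896e-01  1.439e-01 -1.500e-03  4.000e-04] [ 0.9  -0.7  -1.71] 0.27942449739874287
(294.8000183105469, 184.90000915527344) (0.6280396580696106, -0.0363699309527874) 0.016732554882764816
(319.8600158691406, 184.47996520996094) (0.6501293182373047, 0.01595960184931755) 0.03973792865872383
```

View pics/c2.png

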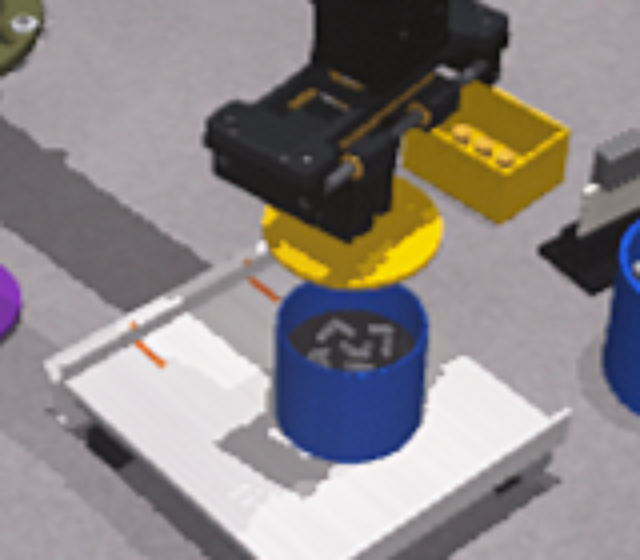

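Call:
play_rows(
  targets=[
    {"claw": 0.0, "dx": 0.001, "dy": -0.001, "dz": 0.02, "rx": 0, "ry": 0, "rz": 0},
    {"claw": 0.0, "dx": 0, "dy": 0, "dz": 0.02, "rx": 0, "ry": 0, "rz": 0},
    {"claw": 0.0, "dx": 0, "dy": 0, "dz": 0.015, "rx": 0, "ry": 0, "rz": 0},
    {"claw": 0.0, "dx": 0, "dy": 0, "dz": 0, "rx": 0, "ry": 0, "rz": 0},
    {"claw": 0.0, "dx": 0, "dy": 0, "dz": 0.006, "rx": 0, "ry": 0, "rz": 0},
    {"claw": 0.0, "dx": 0, "dy": 0, "dz": 0.005, "rx": 0, "ry": 0, "rz": 0},
    {"claw": 0.0, "dx": 0, "dy": 0, "dz": 0.004, "rx": 0, "ry": 0, "rz": 0},
    {"claw": 0.0, "dx": 0, "dy": 0, "dz": 0, "rx": 0, "ry": 0, "rz": 0},
    {"claw": 0.0, "dx": 0, "dy": 0, "dz": 0, "rx": 0, "ry": 0, "rz": 0},
  ],
)

```text
t: 6.6
eef_pos: [0.6181, 0.0132, 0.1447]
tcp_rot: [0.99, 0.144, 0.0, 0.0]
contact_force: [-0.7, -0.3, -1.5]
grip_width: 0.28
gripper_force: 25.0
```

Plug bottom is near rim height. Continue slowly.

Call:
play_rows(
  targets=[
    {"claw": 0.0, "dx": 0, "dy": 0.0015, "dz": 0.002, "rx": 0, "ry": 0, "rz": 0},
    {"claw": 0.0, "dx": 0, "dy": 0, "dz": 0.002, "rx": 0, "ry": 0, "rz": 0},
    {"claw": 0.0, "dx": 0, "dy": 0, "dz": 0.0015, "rx": 0, "ry": 0, "rz": 0},
    {"claw": 0.0, "dx": 0, "dy": 0, "dz": 0, "rx": 0, "ry": 0, "rz": 0},
    {"claw": 0.0, "dx": 0, "dy": 0, "dz": 0, "rx": 0, "ry": 0, "rz": 0},
  ],
)

```text
t: 7.1
eef_pos: [0.6184, 0.0118, 0.139]
tcp_rot: [0.99, 0.144, -0.0, -0.0]
contact_force: [0.5, -0.2, -1.1]
grip_width: 0.282
gripper_force: 25.0
```

Call:
play_rows(
  targets=[
    {"claw": 0.0, "dx": 0, "dy": 0, "dz": 0.001, "rx": 0, "ry": 0, "rz": 0},
    {"claw": 0.0, "dx": 0, "dy": 0, "dz": 0.001, "rx": 0, "ry": 0, "rz": 0},
    {"claw": 0.0, "dx": 0, "dy": 0, "dz": 0, "rx": 0, "ry": 0, "rz": 0},
    {"claw": 0.0, "dx": 0, "dy": 0, "dz": 0, "rx": 0, "ry": 0, "rz": 0},
  ],
)

```text
t: 7.5
eef_pos: [0.6186, 0.0118, 0.1385]
tcp_rot: [0.99, 0.144, 0.0, 0.0]
contact_force: [-2.6, -0.1, 6.5]
grip_width: 0.275
gripper_force: 25.0
```

Call:
play_rows(
  targets=[
    {"claw": 0.06, "dx": 0, "dy": 0, "dz": -0.001, "rx": 0, "ry": 0, "rz": 0},
    {"claw": 0.06, "dx": 0, "dy": 0, "dz": 0, "rx": 0, "ry": 0, "rz": 0},
    {"claw": 0.06, "dx": 0, "dy": 0, "dz": 0, "rx": 0, "ry": 0, "rz": 0},
    {"claw": 0.06, "dx": 0, "dy": 0, "dz": 0, "rx": 0, "ry": 0, "rz": 0},
    {"claw": 0.06, "dx": 0, "dy": 0, "dz": -0.01, "rx": 0, "ry": 0, "rz": 0},
    {"claw": 0.06, "dx": 0, "dy": 0, "dz": -0.03, "rx": 0, "ry": 0, "rz": 0},
    {"claw": 0.06, "dx": 0, "dy": 0, "dz": -0.04, "rx": 0, "ry": 0, "rz": 0},
    {"claw": 0.06, "dx": 0, "dy": 0, "dz": -0.02, "rx": 0, "ry": 0, "rz": 0},
  ],
)

```text
t: 8.3
eef_pos: [0.6198, 0.0122, 0.2424]
tcp_rot: [0.99, 0.145, 0.002, 0.0]
contact_force: [0.5, 0.3, 0.8]
grip_width: 0.686
gripper_force: 0.0
```

Call:
play_rows(
  targets=[
    {"claw": 0.06, "dx": 0, "dy": 0, "dz": 0, "rx": 0, "ry": 0, "rz": -0.14},
    {"claw": 0.06, "dx": 0, "dy": 0, "dz": 0, "rx": 0, "ry": 0, "rz": -0.14},
    {"claw": 0.06, "dx": 0, "dy": 0, "dz": 0, "rx": 0, "ry": 0, "rz": -0.14},
    {"claw": 0.06, "dx": 0, "dy": 0, "dz": 0, "rx": 0, "ry": 0, "rz": -0.14},
    {"claw": 0.06, "dx": 0, "dy": 0, "dz": 0, "rx": 0, "ry": 0, "rz": -0.14},
    {"claw": 0.06, "dx": 0, "dy": 0, "dz": 0, "rx": 0, "ry": 0, "rz": -0.14},
    {"claw": 0.06, "dx": 0, "dy": 0, "dz": 0, "rx": 0, "ry": 0, "rz": -0.14},
    {"claw": 0.06, "dx": 0, "dy": 0, "dz": 0, "rx": 0, "ry": 0, "rz": -0.14},
    {"claw": 0.06, "dx": 0, "dy": 0, "dz": 0, "rx": 0, "ry": 0, "rz": -0.14},
    {"claw": 0.06, "dx": 0, "dy": 0, "dz": 0, "rx": 0, "ry": 0, "rz": -0.14},
    {"claw": 0.06, "dx": 0, "dy": 0, "dz": 0, "rx": 0, "ry": 0, "rz": 0},
  ],
)

```text
t: 9.4
eef_pos: [0.6186, 0.0117, 0.2386]
tcp_rot: [0.664, 0.748, 0.0, 0.0]
contact_force: [-0.0, 0.6, -0.1]
grip_width: 0.687
gripper_force: 0.0
```

Call:
play_rows(
  targets=[
    {"claw": 0.06, "dx": -0.02, "dy": -0.006, "dz": 0, "rx": 0, "ry": 0, "rz": 0},
    {"claw": 0.06, "dx": -0.04, "dy": -0.011, "dz": 0, "rx": 0, "ry": 0, "rz": 0},
    {"claw": 0.06, "dx": -0.04, "dy": -0.011, "dz": 0, "rx": 0, "ry": 0, "rz": 0},
    {"claw": 0.06, "dx": -0.04, "dy": -0.011, "dz": 0, "rx": 0, "ry": 0, "rz": 0},
    {"claw": 0.06, "dx": -0.04, "dy": -0.011, "dz": 0, "rx": 0, "ry": 0, "rz": 0},
    {"claw": 0.06, "dx": -0.04, "dy": -0.011, "dz": 0, "rx": 0, "ry": 0, "rz": 0},
    {"claw": 0.06, "dx": -0.04, "dy": -0.011, "dz": 0, "rx": 0, "ry": 0, "rz": 0},
    {"claw": 0.06, "dx": -0.035, "dy": -0.01, "dz": 0, "rx": 0, "ry": 0, "rz": 0},
    {"claw": 0.06, "dx": -0.015, "dy": -0.005, "dz": 0, "rx": 0, "ry": 0, "rz": 0},
    {"claw": 0.06, "dx": 0, "dy": 0, "dz": 0, "rx": 0, "ry": 0, "rz": 0},
    {"claw": 0.06, "dx": 0, "dy": 0, "dz": 0, "rx": 0, "ry": 0, "rz": 0},
  ],
)

```text
t: 10.5
eef_pos: [0.5696, -0.304, 0.2383]
tcp_rot: [0.663, 0.748, 0.001, -0.0]
contact_force: [1.2, 0.9, 0.7]
grip_width: 0.694
gripper_force: 0.0
```

```bash
python3 - <<'E'
from h import *
s=readout.read_state(); R=Ro.from_quat(s["tcp_rot"]); print(s["eef_pos"],R.as_matrix().round(4).tolist(),s["t"])
o=[]
for n in("scene","top"):
    im,d=viewer.get_image(n); np.savez(n+"1.npz",im=im,d=d); o.append(im[120:280,140:360] if n=="scene" else im[100:260,195:415])
    print(n,"cover",rim(n,im,.135,.054,YEL,(.617,.0115)),"tub",rim(n,im,.13,.048,BLU,(.617,.0115)) if n=="scene" else "")
cv2.imwrite("pics/c3.png",cv2.resize(np.hstack(o),None,fx=1.8,fy=1.8,interpolation=2))
E
```

```text
[ 0.56960349 -0.30403983  0.23826113] [[-0.1196, 0.9928, 0.0006], [0.9928, 0.1196, 0.0017], [0.0016, 0.0008, -1.0]] 10.5Traceback (most recent call last):
  File "<stdin>", line 6, in <module>
  File "h.py", line 17, in rim
    C=max((b for b in blobs(mask(im,*col)) if cv2.pointPolygonTest(cv2.convexHull(b),tuple(map(float,proj(n,[*guess,z]))),False)>=0),key=cv2.contourArea)
ValueError: max() iterable argument is empty
```

```bash
python3 - <<'E'
from h import *
o=[]
for n in("scene","top"):
    im,d=viewer.get_image(n); np.savez(n+"1.npz",im=im,d=d); o.append(im[120:280,140:360] if n=="scene" else im[100:260,195:415])
cv2.imwrite("pics/c3.png",cv2.resize(np.hstack(o),None,fx=1.8,fy=1.8,interpolation=2))
E
```

```text
(no output)
```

View pics/c3.png

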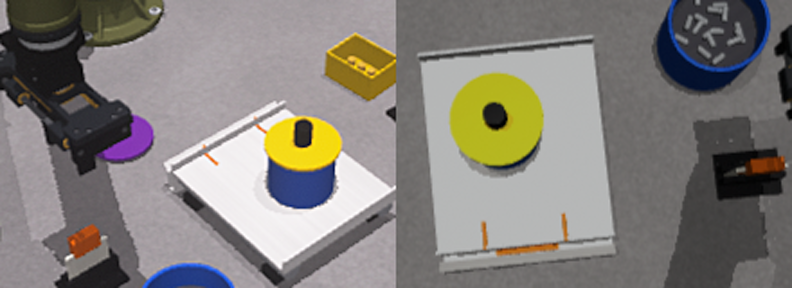

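Call:
play_rows(
  targets=[
    {"claw": 0.06, "dx": -0.004, "dy": 0.003, "dz": 0.03, "rx": 0, "ry": 0, "rz": 0},
    {"claw": 0.06, "dx": 0, "dy": 0, "dz": 0.04, "rx": 0, "ry": 0, "rz": 0},
    {"claw": 0.06, "dx": 0, "dy": 0, "dz": 0.03, "rx": 0, "ry": 0, "rz": 0},
    {"claw": 0.06, "dx": 0, "dy": 0, "dz": 0.02, "rx": 0, "ry": 0, "rz": 0},
    {"claw": 0.06, "dx": 0, "dy": 0, "dz": 0, "rx": 0, "ry": 0, "rz": 0},
    {"claw": 0.06, "dx": 0, "dy": 0, "dz": 0, "rx": 0, "ry": 0, "rz": 0},
  ],
)

```text
t: 11.25
eef_pos: [0.573, -0.3088, 0.1188]
tcp_rot: [0.663, 0.748, 0.0, 0.0]
contact_force: [0.0, -0.5, 0.7]
grip_width: 0.69
gripper_force: 0.0
```

```bash
python3 - <<'E'
from h import *
print(readout.read_state()["eef_pos"])
for n in("scene","top"):
    im=np.load(n+"1.npz")["im"]; d=np.load(n+"1.npz")["d"]
    for b in blobs(mask(im,(20,120,80),(38,255,255))):
        print(n,cv2.contourArea(b),np.round(cv2.minAreaRect(b)[0],1),cv2.fitEllipse(b)[1])
        m=np.zeros(d.shape,np.uint8); cv2.drawContours(m,[b],-1,1,-1); m=cv2.erode(m,np.ones((3,3)))&(mask(im,(20,120,80),(38,255,255))>0)
        v,u=np.nonzero(m); c=viewer.camera_info(n); E=c["extrinsics"]
        Pc=np.c_[u,v,np.ones(len(u))]@np.linalg.inv(c["K"]).T*d[v,u][:,None]; W=(Pc-E[:3,3])@E[:3,:3]
        A=np.c_[W[:,:2]-W[:,:2].mean(0),np.ones(len(W))]; q=np.linalg.lstsq(A,W[:,2],rcond=None)[0]; print("  slope,z",q.round(4),W.mean(0).round(4))
# holder tab and orange marks, scene view
im=np.load("scene0.npz")["im"]; m=mask(im[175:225,235:300],(3,90,60),(20,255,255))
for b in blobs(m,2):
    b=b+[235,175]; x=cv2.minAreaRect(b); print("scene mark",np.round(x[0],1),np.round(x[1],1),ray("scene",[x[0]],.05)[:,:2].round(4))
E
```

```text
[ 0.57303828 -0.30878406  0.11877898]
scene 981.0 [308.  199.5] (29.544097900390625, 42.35732650756836)
  slope,z [ 0.4958 -0.3648  0.1366] [0.6264 0.0056 0.1366]
scene 968.5 [340.6 156.3] (30.934375762939453, 41.060760498046875)
  slope,z [ 0.4489 -0.5713  0.034 ] [0.4358 0.2688 0.034 ]
scene 1308.0 [227.   12.5] (22.425626754760742, 111.93486022949219)
  slope,z [ 0.3606 -0.1616  0.1641] [-0.4557  0.3356  0.1641]
top 1483.5 [133.2 256.9] (39.09239959716797, 53.26970291137695)
  slope,z [ 0.2781 -1.7528  0.0173] [0.4236 0.2829 0.0173]
top 2044.0 [250.5 166. ] (50.678096771240234, 51.3947639465332)
  slope,z [-0.6292 -0.295   0.1398] [0.6149 0.0117 0.1398]
scene mark [256.8 207.8] [9.2 1.4] [[ 0.5003 -0.069 ]]
scene mark [285.5 191.5] [8.5 1.4] [[0.4891 0.0313]]
```

Call:
play_rows(
  targets=[
    {"claw": 0.06, "dx": 0.0005, "dy": 0, "dz": 0.015, "rx": 0, "ry": 0, "rz": 0},
    {"claw": 0.06, "dx": 0, "dy": 0, "dz": 0.015, "rx": 0, "ry": 0, "rz": 0},
    {"claw": 0.06, "dx": 0, "dy": 0, "dz": 0.015, "rx": 0, "ry": 0, "rz": 0},
    {"claw": 0.06, "dx": 0, "dy": 0, "dz": 0, "rx": 0, "ry": 0, "rz": 0},
    {"claw": 0.06, "dx": 0, "dy": 0, "dz": 0, "rx": 0, "ry": 0, "rz": 0},
  ],
)

```text
t: 11.75
eef_pos: [0.5718, -0.3094, 0.0723]
tcp_rot: [0.664, 0.748, -0.0, -0.001]
contact_force: [-0.3, 0.6, 0.1]
grip_width: 0.689
gripper_force: 0.0
```

Call:
play_rows(
  targets=[
    {"claw": 0.06, "dx": 0.0012, "dy": 0.0012, "dz": 0, "rx": 0, "ry": 0, "rz": 0},
    {"claw": 0.0, "dx": 0, "dy": 0, "dz": 0, "rx": 0, "ry": 0, "rz": 0},
    {"claw": 0.0, "dx": 0, "dy": 0, "dz": 0, "rx": 0, "ry": 0, "rz": 0},
    {"claw": 0.0, "dx": 0, "dy": 0, "dz": 0, "rx": 0, "ry": 0, "rz": 0},
    {"claw": 0.0, "dx": 0, "dy": 0, "dz": 0, "rx": 0, "ry": 0, "rz": 0},
    {"claw": 0.0, "dx": 0, "dy": 0, "dz": 0, "rx": 0, "ry": 0, "rz": 0},
    {"claw": 0.0, "dx": 0, "dy": 0, "dz": 0, "rx": 0, "ry": 0, "rz": 0},
    {"claw": 0.0, "dx": 0, "dy": 0, "dz": 0, "rx": 0, "ry": 0, "rz": 0},
    {"claw": 0.0, "dx": 0, "dy": 0, "dz": 0, "rx": 0, "ry": 0, "rz": 0},
    {"claw": 0.0, "dx": 0, "dy": 0, "dz": 0, "rx": 0, "ry": 0, "rz": 0},
    {"claw": 0.0, "dx": 0, "dy": 0, "dz": 0, "rx": 0, "ry": 0, "rz": 0},
  ],
  newtons=30,
)

```text
t: 12.85
eef_pos: [0.5733, -0.3083, 0.0731]
tcp_rot: [0.664, 0.748, -0.0, 0.0]
contact_force: [0.6, 0.1, 0.8]
grip_width: 0.184
gripper_force: 30.0
```

```bash
python3 - <<'E'
from h import *
s=readout.read_state(); print({k:np.round(s[k],4) for k in("t","eef_pos","tcp_rot","contact_force","ft_torque","grip_width","gripper_force","joint_pos")})
E
```

```text
{'t': np.float64(12.85), 'eef_pos': array([ 0.5733, -0.3083,  0.0731]), 'tcp_rot': array([ 6.638e-01,  7.479e-01, -1.000e-04,  0.000e+00]), 'contact_force': array([0.6131, 0.1256, 0.8462]), 'ft_torque': array([ 0.0315, -0.0836,  0.0406]), 'grip_width': np.float64(0.1835), 'gripper_force': np.float64(29.9997), 'joint_pos': array([ 0.9547,  0.5156, -0.6588,  1.5967,  0.3378,  1.1459,  0.3371])}
```

Call:
play_rows(
  targets=[
    {"claw": 0.0, "dx": 0, "dy": 0, "dz": -0.01, "rx": 0, "ry": 0, "rz": 0},
    {"claw": 0.0, "dx": 0, "dy": 0, "dz": -0.02, "rx": 0, "ry": 0, "rz": 0},
    {"claw": 0.0, "dx": 0, "dy": 0, "dz": -0.03, "rx": 0, "ry": 0, "rz": 0},
    {"claw": 0.0, "dx": 0, "dy": 0, "dz": -0.04, "rx": 0, "ry": 0, "rz": 0},
    {"claw": 0.0, "dx": 0, "dy": 0, "dz": -0.03, "rx": 0, "ry": 0, "rz": 0},
    {"claw": 0.0, "dx": 0, "dy": 0, "dz": -0.02, "rx": 0, "ry": 0, "rz": 0},
    {"claw": 0.0, "dx": 0, "dy": 0, "dz": 0, "rx": 0.14, "ry": 0, "rz": 0},
    {"claw": 0.0, "dx": 0, "dy": 0, "dz": 0, "rx": 0.14, "ry": 0, "rz": 0},
    {"claw": 0.0, "dx": 0, "dy": 0, "dz": 0, "rx": 0.14, "ry": 0, "rz": 0},
    {"claw": 0.0, "dx": 0, "dy": 0, "dz": 0, "rx": 0.14, "ry": 0, "rz": 0},
    {"claw": 0.0, "dx": 0, "dy": 0, "dz": 0, "rx": 0, "ry": 0, "rz": 0},
  ],
)

```text
t: 13.95
eef_pos: [0.5753, -0.3044, 0.2149]
tcp_rot: [0.634, 0.72, -0.208, -0.189]
contact_force: [0.1, 1.0, -2.0]
grip_width: 0.181
gripper_force: 30.0
```

```bash
python3 - <<'E'
from h import *
s=readout.read_state(); print({k:np.round(s[k],4) for k in("t","eef_pos","tcp_rot","contact_force","grip_width","joint_pos")})
a,_=viewer.get_image("top"); b,_=viewer.get_image("scene"); np.savez("tilt.npz",a=a,b=b)
u,v=map(int,proj("top",s["eef_pos"])); p,q=map(int,proj("scene",s["eef_pos"])); print(u,v,p,q)
f=lambda i,u,v:cv2.resize(cv2.copyMakeBorder(i,60,60,60,60,0)[v:v+120,u:u+120],(396,396),interpolation=2)
cv2.imwrite("pics/c4.png",np.hstack([f(a,u,v),f(b,p,q)]))
E
```

```text
{'t': np.float64(13.95), 'eef_pos': array([ 0.5753, -0.3044,  0.2149]), 'tcp_rot': array([ 0.6341,  0.7205, -0.2078, -0.189 ]), 'contact_force': array([ 0.1286,  1.0076, -2.0145]), 'grip_width': np.float64(0.1807), 'joint_pos': array([ 0.5939,  0.7979, -0.5625,  0.955 ,  0.5443,  2.03  ,  0.2976])}
417 181 180 214
```

View pics/c4.png

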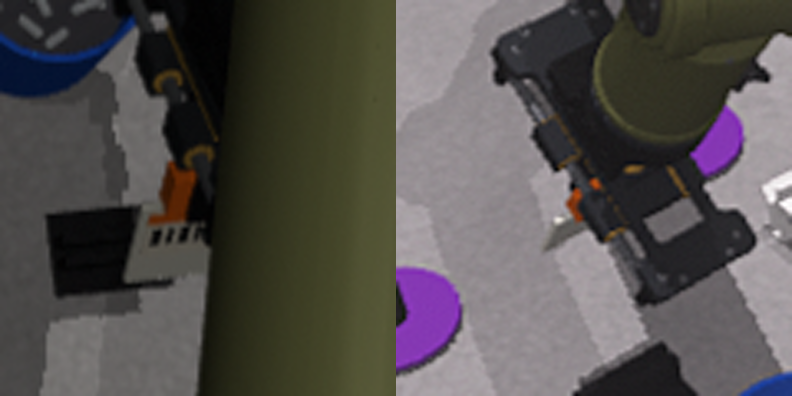

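Call:
play_rows(
  targets=[
    {"claw": 0.0, "dx": 0, "dy": 0, "dz": 0, "rx": -0.14, "ry": 0, "rz": 0},
    {"claw": 0.0, "dx": 0, "dy": 0, "dz": 0, "rx": -0.14, "ry": 0, "rz": 0},
    {"claw": 0.0, "dx": 0, "dy": 0, "dz": 0, "rx": -0.14, "ry": 0, "rz": 0},
    {"claw": 0.0, "dx": 0, "dy": 0, "dz": 0, "rx": -0.14, "ry": 0, "rz": 0},
    {"claw": 0.0, "dx": 0, "dy": 0, "dz": 0, "rx": 0, "ry": 0, "rz": 0},
    {"claw": 0.0, "dx": 0, "dy": 0, "dz": 0, "rx": 0, "ry": 0, "rz": 0},
  ],
)

```text
t: 14.65
eef_pos: [0.5711, -0.3107, 0.2266]
tcp_rot: [0.666, 0.746, -0.002, 0.003]
contact_force: [-0.3, -0.1, 0.3]
grip_width: 0.177
gripper_force: 30.0
```

```bash
python3 - <<'E'
from h import *
s=readout.read_state(); R=Ro.from_quat(s["tcp_rot"]).as_matrix(); print(s["eef_pos"],s["contact_force"],R.round(4).tolist(),"local delta",R.T@(np.array([.471,-.0205,.165])-s["eef_pos"]))
E
```

```text
[ 0.57114565 -0.31072892  0.22659548] [-0.26247115 -0.13368628  0.26705179] [[-0.114, 0.9935, 0.0019], [0.9935, 0.1141, -0.0059], [-0.0061, 0.0012, -1.0]] local delta [ 0.30012669 -0.06646535  0.05968507]
```

Call:
play_rows(
  targets=[
    {"claw": 0.0, "dx": 0.02, "dy": -0.0045, "dz": 0, "rx": 0, "ry": 0, "rz": 0},
    {"claw": 0.0, "dx": 0.035, "dy": -0.0075, "dz": 0, "rx": 0, "ry": 0, "rz": 0},
    {"claw": 0.0, "dx": 0.04, "dy": -0.009, "dz": 0, "rx": 0, "ry": 0, "rz": 0},
    {"claw": 0.0, "dx": 0.04, "dy": -0.009, "dz": 0, "rx": 0, "ry": 0, "rz": 0},
    {"claw": 0.0, "dx": 0.04, "dy": -0.009, "dz": 0, "rx": 0, "ry": 0, "rz": 0},
    {"claw": 0.0, "dx": 0.04, "dy": -0.009, "dz": 0, "rx": 0, "ry": 0, "rz": 0},
    {"claw": 0.0, "dx": 0.04, "dy": -0.009, "dz": 0.01, "rx": 0, "ry": 0, "rz": 0},
    {"claw": 0.0, "dx": 0.03, "dy": -0.006, "dz": 0.02, "rx": 0, "ry": 0, "rz": 0},
    {"claw": 0.0, "dx": 0.015, "dy": -0.003, "dz": 0.02, "rx": 0, "ry": 0, "rz": 0},
    {"claw": 0.0, "dx": 0, "dy": 0, "dz": 0.01, "rx": 0, "ry": 0, "rz": 0},
    {"claw": 0.0, "dx": 0, "dy": 0, "dz": 0, "rx": 0, "ry": 0, "rz": 0},
    {"claw": 0.0, "dx": 0, "dy": 0, "dz": 0, "rx": 0, "ry": 0, "rz": 0},
  ],
)

```text
t: 15.85
eef_pos: [0.4733, -0.019, 0.164]
tcp_rot: [0.664, 0.748, 0.0, 0.0]
contact_force: [0.1, -0.1, -0.7]
grip_width: 0.182
gripper_force: 30.0
```

```bash
python3 - <<'E'
from h import *
s=readout.read_state(); R=Ro.from_quat(s["tcp_rot"]).as_matrix(); print(s["eef_pos"],s["contact_force"],R.round(4).tolist(),"local delta",R.T@(np.array([.471,-.0205,.125])-s["eef_pos"]),s["joint_pos"].round(2))
b,_=viewer.get_image("scene"); p,q=map(int,proj("scene",s["eef_pos"])); print(p,q)
cv2.imwrite("pics/c5.png",cv2.resize(b[q-70:q+80,p-90:p+90],None,fx=4,fy=4,interpolation=2))
E
```

```text
[ 0.47332494 -0.01900428  0.16404911] [ 0.12230855 -0.08498577 -0.65726622] [[-0.1181, 0.993, 0.0014], [0.993, 0.1181, 0.0001], [-0.0001, 0.0014, -1.0]] local delta [-0.00120784 -0.00253822  0.03904579] [ 0.92  0.02 -0.93  1.93  0.02  1.2   0.1 ]
266 162
```

View pics/c5.png

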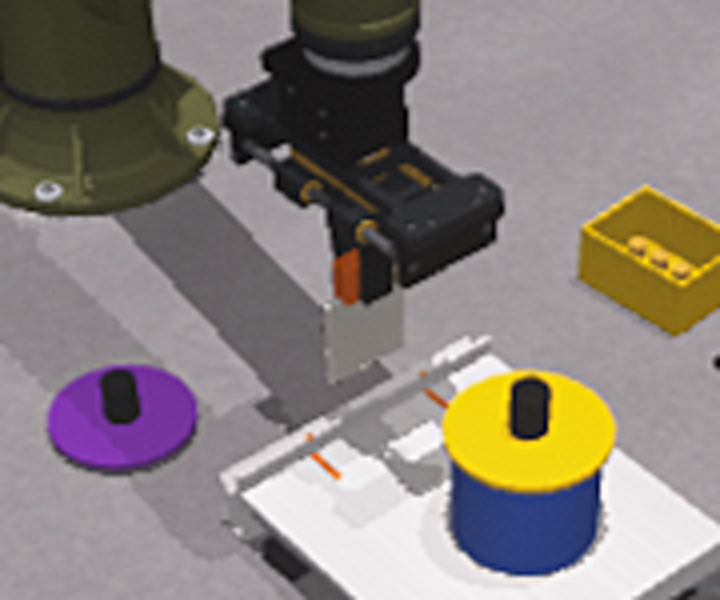

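```bash
python3 - <<'E'
from h import *
im,_=viewer.get_image("scene"); g=im[150:200,250:285]
m=mask(g,(0,0,110),(180,45,190)); print(m.shape)
x=[.993,.118];y=np.array([-.118,.993]);e=readout.read_state()["eef_pos"]
for px in ((259.2,187.6),(276.7,179)): 
    P=ray("scene",[px],e[2]-.067)[0]; print(P.round(4),"along y",(P[:2]-[.4722,-.0216])@y,"x",(P[:2]-[.4722,-.0216])@x)
cv2.imwrite("pics/c6.png",cv2.resize(g,None,fx=14,fy=12,interpolation=0))
E
```

```text
(50, 35)
[ 0.4807 -0.0474  0.0971] along y -0.026587211247142417 x 0.0053851542635130435
[0.4772 0.0105 0.0971] along y 0.03127150477969417 x 0.008753738775048038
```

View pics/c6.png

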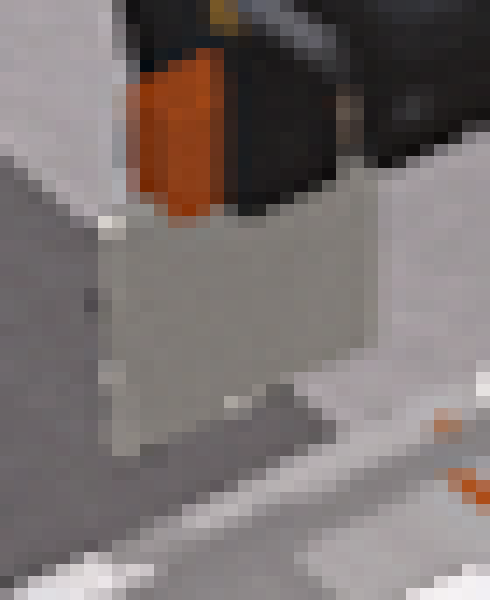

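Call:
play_rows(
  targets=[
    {"claw": 0.0, "dx": -0.0012, "dy": -0.003, "dz": 0.01, "rx": 0, "ry": 0, "rz": 0},
    {"claw": 0.0, "dx": 0, "dy": 0, "dz": 0.01, "rx": 0, "ry": 0, "rz": 0},
    {"claw": 0.0, "dx": 0, "dy": 0, "dz": 0.008, "rx": 0, "ry": 0, "rz": 0},
    {"claw": 0.0, "dx": 0, "dy": 0, "dz": 0, "rx": 0, "ry": 0, "rz": 0},
    {"claw": 0.0, "dx": 0, "dy": 0, "dz": 0, "rx": 0, "ry": 0, "rz": 0},
  ],
)

```text
t: 16.45
eef_pos: [0.4691, -0.0196, 0.1347]
tcp_rot: [0.664, 0.748, -0.0, -0.0]
contact_force: [0.2, -0.6, -0.1]
grip_width: 0.178
gripper_force: 30.0
```

Call:
play_rows(
  targets=[
    {"claw": 0.0, "dx": -0.001, "dy": 0.001, "dz": 0.005, "rx": 0, "ry": 0, "rz": 0},
    {"claw": 0.0, "dx": 0, "dy": 0, "dz": 0.005, "rx": 0, "ry": 0, "rz": 0},
    {"claw": 0.0, "dx": 0, "dy": 0, "dz": 0, "rx": 0, "ry": 0, "rz": 0},
    {"claw": 0.0, "dx": 0, "dy": 0, "dz": 0, "rx": 0, "ry": 0, "rz": 0},
  ],
)

```text
t: 16.85
eef_pos: [0.4703, -0.0205, 0.1249]
tcp_rot: [0.664, 0.748, -0.0, -0.0]
contact_force: [0.5, -0.3, 0.1]
grip_width: 0.181
gripper_force: 30.0
```

Call:
play_rows(
  targets=[
    {"claw": 0.0, "dx": 0, "dy": 0, "dz": 0.004, "rx": 0, "ry": 0, "rz": 0},
    {"claw": 0.0, "dx": 0, "dy": 0, "dz": 0.004, "rx": 0, "ry": 0, "rz": 0},
    {"claw": 0.0, "dx": 0, "dy": 0, "dz": 0, "rx": 0, "ry": 0, "rz": 0},
    {"claw": 0.0, "dx": 0, "dy": 0, "dz": 0, "rx": 0, "ry": 0, "rz": 0},
  ],
)

```text
t: 17.25
eef_pos: [0.4703, -0.0206, 0.1169]
tcp_rot: [0.664, 0.748, -0.0, -0.0]
contact_force: [-0.8, 0.6, -0.1]
grip_width: 0.18
gripper_force: 30.0
```

Below the upstand top, no contact. On to the lip.

Call:
play_rows(
  targets=[
    {"claw": 0.0, "dx": 0, "dy": 0, "dz": 0.004, "rx": 0, "ry": 0, "rz": 0},
    {"claw": 0.0, "dx": 0, "dy": 0, "dz": 0.004, "rx": 0, "ry": 0, "rz": 0},
    {"claw": 0.0, "dx": 0, "dy": 0, "dz": 0.002, "rx": 0, "ry": 0, "rz": 0},
    {"claw": 0.0, "dx": 0, "dy": 0, "dz": 0, "rx": 0, "ry": 0, "rz": 0},
    {"claw": 0.0, "dx": 0, "dy": 0, "dz": 0, "rx": 0, "ry": 0, "rz": 0},
  ],
)

```text
t: 17.75
eef_pos: [0.4704, -0.0206, 0.107]
tcp_rot: [0.664, 0.748, -0.0, -0.0]
contact_force: [0.2, -0.2, -0.9]
grip_width: 0.184
gripper_force: 30.0
```

Call:
play_rows(
  targets=[
    {"claw": 0.0, "dx": 0, "dy": 0, "dz": 0.004, "rx": 0, "ry": 0, "rz": 0},
    {"claw": 0.0, "dx": 0, "dy": 0, "dz": 0.004, "rx": 0, "ry": 0, "rz": 0},
    {"claw": 0.0, "dx": 0, "dy": 0, "dz": 0, "rx": 0, "ry": 0, "rz": 0},
    {"claw": 0.0, "dx": 0, "dy": 0, "dz": 0, "rx": 0, "ry": 0, "rz": 0},
  ],
)

```text
t: 18.15
eef_pos: [0.4702, -0.0206, 0.0988]
tcp_rot: [0.664, 0.748, -0.0, -0.0]
contact_force: [0.3, 0.1, -0.2]
grip_width: 0.179
gripper_force: 30.0
```

Call:
play_rows(
  targets=[
    {"claw": 0.0, "dx": 0, "dy": 0, "dz": 0.004, "rx": 0, "ry": 0, "rz": 0},
    {"claw": 0.0, "dx": 0, "dy": 0, "dz": 0.004, "rx": 0, "ry": 0, "rz": 0},
    {"claw": 0.0, "dx": 0, "dy": 0, "dz": 0, "rx": 0, "ry": 0, "rz": 0},
    {"claw": 0.0, "dx": 0, "dy": 0, "dz": 0, "rx": 0, "ry": 0, "rz": 0},
  ],
  newtons=45,
)

```text
t: 18.55
eef_pos: [0.4707, -0.0207, 0.0914]
tcp_rot: [0.664, 0.748, 0.0, 0.0]
contact_force: [-0.4, -0.6, 4.2]
grip_width: 0.182
gripper_force: 45.0
```

```bash
python3 - <<'E'
from h import *
s=readout.read_state(); print(s["eef_pos"],s["contact_force"],s["ft_torque"])
for n in("scene","top"):
    im,d=viewer.get_image(n); np.savez(n+"2.npz",im=im,d=d)
im=np.load("top2.npz")["im"]
for b in blobs(mask(im,(3,90,60),(20,255,255)),2):
    x=cv2.minAreaRect(b); print("top",np.round(x[0],1),np.round(x[1],1),ray("top",[x[0]],.05)[0,:2].round(4), b[:,0].min(0),b[:,0].max(0))
E
```

```text
[ 0.47074726 -0.0206578   0.09136361] [-0.42038314 -0.63300625  4.1751273 ] [-0.07052016 -0.01177896  0.00641347]
```

```bash
python3 - <<'E'
from h import *
im=np.load("scene2.npz")["im"]; x=np.array([.993,.118]);y=np.array([-.118,.993])
for z in(.072,.078,.083):
    t=np.arange(-.045,.0451,.002); L=[]
    for a in t:
        c=np.array([.4722,-.0216])+x*.0025+y*a; p=proj("scene",[*c,z]); v=cv2.getRectSubPix(im,(1,1),tuple(map(float,p)))[0,0]; L.append("%d:%d/%d/%d"%(round(a*1000),*v))
    print(z," ".join(L))
E
```

```text
0.072 -45:146/145/150 -43:159/157/163 -41:140/138/143 -39:112/110/115 -37:104/102/107 -35:108/108/113 -33:120/122/128 -31:125/128/133 -29:125/130/135 -27:121/126/130 -25:119/123/128 -23:118/123/128 -21:118/123/128 -19:119/123/128 -17:119/124/128 -15:119/124/129 -13:119/123/128 -11:119/123/128 -9:120/124/129 -7:121/125/129 -5:121/126/130 -3:122/126/131 -1:121/125/131 1:117/120/125 3:114/118/122 5:118/122/127 7:114/119/123 9:115/120/124 11:116/121/125 13:112/116/121 15:112/116/121 17:115/118/124 19:111/115/120 21:111/116/121 23:118/123/128 25:108/112/117 27:92/94/99 29:59/59/63 31:34/34/37 33:28/29/32 35:27/28/31 37:27/28/32 39:27/28/32 41:29/30/34 43:31/33/36 45:31/33/35
0.078 -45:96/94/99 -43:102/99/105 -41:101/98/104 -39:100/98/104 -37:100/97/104 -35:108/106/113 -33:121/122/128 -31:124/127/132 -29:124/129/135 -27:122/125/130 -25:120/122/128 -23:119/123/128 -21:120/124/129 -19:120/123/128 -17:121/124/128 -15:122/126/128 -13:124/127/128 -11:122/125/128 -9:121/124/129 -7:124/127/130 -5:127/130/132 -3:105/108/112 -1:71/73/76 1:41/42/44 3:40/41/43 5:40/41/43 7:31/31/33 9:36/37/40 11:40/41/43 13:26/27/29 15:33/34/35 17:35/36/39 19:23/24/27 21:43/44/47 23:80/82/85 25:75/77/80 27:63/65/68 29:43/44/48 31:30/30/33 33:28/29/32 35:31/32/35 37:39/39/42 39:46/46/49 41:52/51/53 43:48/47/49 45:46/44/48
0.083 -45:103/99/106 -43:101/98/105 -41:102/99/105 -39:104/102/107 -37:104/102/106 -35:108/106/111 -33:119/119/126 -31:122/125/131 -29:125/130/134 -27:121/125/130 -25:118/121/126 -23:119/123/128 -21:121/124/128 -19:121/123/128 -17:116/121/128 -15:108/116/131 -13:90/105/133 -11:77/97/135 -9:86/102/135 -7:87/100/132 -5:72/85/116 -3:41/51/73 -1:30/32/37 1:28/28/30 3:29/28/30 5:30/31/33 7:30/30/34 9:30/31/34 11:30/31/33 13:30/30/33 15:29/29/32 17:28/27/30 19:25/25/28 21:45/46/52 23:70/76/86 25:59/66/79 27:44/52/66 29:31/36/43 31:27/28/29 33:28/29/31 35:32/33/36 37:40/40/42 39:41/41/44 41:40/42/44 43:37/39/42 45:34/35/39
```

Call:
play_rows(
  targets=[
    {"claw": 0.0, "dx": 0.0005, "dy": 0, "dz": 0.003, "rx": 0, "ry": 0, "rz": 0},
    {"claw": 0.0, "dx": 0, "dy": 0, "dz": 0.003, "rx": 0, "ry": 0, "rz": 0},
    {"claw": 0.0, "dx": 0, "dy": 0, "dz": 0.003, "rx": 0, "ry": 0, "rz": 0},
    {"claw": 0.0, "dx": 0, "dy": 0, "dz": 0, "rx": 0, "ry": 0, "rz": 0},
    {"claw": 0.0, "dx": 0, "dy": 0, "dz": 0, "rx": 0, "ry": 0, "rz": 0},
  ],
)

```text
t: 19.15
eef_pos: [0.4708, -0.0206, 0.0824]
tcp_rot: [0.664, 0.748, -0.0, 0.001]
contact_force: [-1.0, -2.4, 7.1]
grip_width: 0.176
gripper_force: 45.0
```

Call:
play_rows(
  targets=[
    {"claw": 0.0, "dx": 0, "dy": 0, "dz": 0.001, "rx": 0, "ry": 0, "rz": 0},
    {"claw": 0.0, "dx": 0, "dy": 0, "dz": 0.001, "rx": 0, "ry": 0, "rz": 0},
    {"claw": 0.0, "dx": 0, "dy": 0, "dz": 0, "rx": 0, "ry": 0, "rz": 0},
    {"claw": 0.0, "dx": 0, "dy": 0, "dz": 0, "rx": 0, "ry": 0, "rz": 0},
  ],
)

```text
t: 19.55
eef_pos: [0.4708, -0.0206, 0.0805]
tcp_rot: [0.664, 0.748, -0.0, 0.001]
contact_force: [-0.3, -0.4, 6.5]
grip_width: 0.181
gripper_force: 45.0
```

Call:
play_rows(
  targets=[
    {"claw": 0.0, "dx": 0, "dy": 0, "dz": 0.001, "rx": 0, "ry": 0, "rz": 0},
    {"claw": 0.0, "dx": 0, "dy": 0, "dz": 0, "rx": 0, "ry": 0, "rz": 0},
    {"claw": 0.0, "dx": 0, "dy": 0, "dz": 0, "rx": 0, "ry": 0, "rz": 0},
  ],
)

```text
t: 19.85
eef_pos: [0.4708, -0.0206, 0.0796]
tcp_rot: [0.664, 0.748, -0.0, 0.001]
contact_force: [-0.7, -0.6, 7.2]
grip_width: 0.18
gripper_force: 45.0
```

Call:
play_rows(
  targets=[
    {"claw": 0.0, "dx": 0, "dy": 0, "dz": 0.0005, "rx": 0, "ry": 0, "rz": 0},
    {"claw": 0.0, "dx": 0, "dy": 0, "dz": 0, "rx": 0, "ry": 0, "rz": 0},
    {"claw": 0.0, "dx": 0, "dy": 0, "dz": 0, "rx": 0, "ry": 0, "rz": 0},
  ],
)

```text
t: 20.15
eef_pos: [0.4708, -0.0206, 0.0791]
tcp_rot: [0.664, 0.748, -0.0, 0.001]
contact_force: [-1.3, -1.6, 7.8]
grip_width: 0.182
gripper_force: 45.0
```

Not yet a steep rise; continue in small steps until the stop.

Call:
play_rows(
  targets=[
    {"claw": 0.0, "dx": 0, "dy": 0, "dz": 0.0005, "rx": 0, "ry": 0, "rz": 0},
    {"claw": 0.0, "dx": 0, "dy": 0, "dz": 0, "rx": 0, "ry": 0, "rz": 0},
    {"claw": 0.0, "dx": 0, "dy": 0, "dz": 0, "rx": 0, "ry": 0, "rz": 0},
  ],
)

```text
t: 20.45
eef_pos: [0.4709, -0.0206, 0.0789]
tcp_rot: [0.664, 0.748, -0.0, 0.001]
contact_force: [-1.6, -1.3, 10.8]
grip_width: 0.184
gripper_force: 45.0
```

Call:
play_rows(
  targets=[
    {"claw": 0.0, "dx": 0, "dy": 0, "dz": 0.0005, "rx": 0, "ry": 0, "rz": 0},
    {"claw": 0.0, "dx": 0, "dy": 0, "dz": 0, "rx": 0, "ry": 0, "rz": 0},
    {"claw": 0.0, "dx": 0, "dy": 0, "dz": 0, "rx": 0, "ry": 0, "rz": 0},
  ],
)

```text
t: 20.75
eef_pos: [0.471, -0.0206, 0.0789]
tcp_rot: [0.664, 0.748, -0.0, 0.001]
contact_force: [-3.7, -1.2, 15.0]
grip_width: 0.182
gripper_force: 45.0
```

Call:
play_rows(
  targets=[
    {"claw": 0.0, "dx": 0, "dy": 0, "dz": 0, "rx": 0, "ry": 0, "rz": 0},
    {"claw": 0.0, "dx": 0, "dy": 0, "dz": 0, "rx": 0, "ry": 0, "rz": 0},
    {"claw": 0.0, "dx": 0, "dy": 0, "dz": 0, "rx": 0, "ry": 0, "rz": 0},
  ],
)

```text
t: 21.05
eef_pos: [0.471, -0.0206, 0.0789]
tcp_rot: [0.664, 0.748, -0.0, 0.001]
contact_force: [-2.6, -0.4, 15.1]
grip_width: 0.179
gripper_force: 45.0
```

```bash
python3 - <<'E'
from h import *
s=readout.read_state(); print(s["eef_pos"],s["contact_force"],s["ft_torque"])
a=viewer.get_image("scene")[0]; b=np.load("scene1.npz")["im"]
for im in(a,b): print([np.round(cv2.minAreaRect(x)[:2],1).tolist() for x in blobs(mask(im,(20,120,80),(38,255,255)),300)])
if 11<s["contact_force"][2]<25: print(ticket.job_done())
E
```

```text
[ 0.47102033 -0.02057882  0.0788561 ] [-2.56873375 -0.368335   15.10630014] [-0.30260665  0.81053369 -0.02090978]
[[[307.5, 199.5], [29.0, 43.0]], [[340.9, 156.4], [41.7, 29.3]]]
[[[308.0, 199.5], [29.0, 42.0]], [[340.6, 156.3], [41.2, 29.3]], [[227.0, 12.5], [25.0, 96.0]]]
the job is handed in; nothing more can be done
None
```

I handed the job in at about 21 s: the cover is seated and level on the tub and released, and the orange-tabbed holder is in the channel, card side out, still gripped and pressed to the seat's stop with about 15 N; its centring on the seat I could only check to about 1.5 mm.

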